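# Weigh a cast flange on the bench balance

## Robot

A 6-joint arm with a two-finger parallel gripper is mounted at the origin on the work surface. World frame = base frame: x ahead of the robot, y to its left, z up, the work surface at z = 0. Lengths are in m, angles in rad, forces in N, time in s.
With the tool pointing down it reaches from about 0.375 to 0.975 m from the base axis. Payload 3.8 kg.
Tool frame: the origin (TCP) lies at the very end of the fingers, on their centre line; the grasp point (between the pads) lies 19 mm behind it; z points along the fingers, y is the line along which they close (so a half turn about z gives the same grasp; the last joint's range is limited). The gripper opens to 85 mm and grips with 20 to 120 N. Pads are 22 mm wide; open, the fingers measure 114 mm over their backs; the gripper's body (76 mm by 85 mm) begins 54 mm behind the grasp point. The pads swing forward as they close: fully open they stand 13 mm farther back than shut.
Start: joints at [1.283, 0.264, 1.604, -0, 1.274, -0.037], TCP at [0.168, 0.654, 0.192] pointing down, gripper open.
Joint ranges: [-2.63, 2.63], [-0.94, 2.18], [0.31, 2.57], [-1.31, 4.45], [0, 2.66], [-2.55, 2.55]. Speed limits (rad/s): [2.57, 2.57, 3.14, 3.14, 3.14, 3.14].

## Interface

Orientations are given as a rotation vector (axis times angle).
In Python, from workcell import read_state, read_camera, calibration, finish_job gives the robot as it stands.
- The arm moves only by the tool step_arm, never from a script. Its argument "commands" is a list of rows, each an object of numbers: "fingers": the gripper's target within -1 to 1 (shut at 1, half-way at 0, fully open at -1); "dx", "dy", "dz": the shift along the tool's x, y, z in m; "roll": the turn about the tool's z in degrees. In form: [{"fingers": .., "dx": .., "dy": .., "dz": .., "roll": ..}, ...]. A call has 1 to 8 rows; each row is the pose to reach, as a shift and turn from the pose commanded when the call began, along the tool's axes at that moment; what a row does not reach only later rows make up. A row lasts 1/8 s, in which the tool goes at most 62.5 mm and 10.7 degrees, less where a joint would pass 70% of its speed; a pose out of reach is approached as far as the arm can. A call with a gripper value outside its range is refused whole. The fingers move at their own pace and stop on an object; "squeeze" is the grip in N (left out, the last holds). Time passes only in rows, so rows that repeat a pose let the fingers close. It gives the time, the measured TCP pose, the force, the opening and the grip force at its end, in the units of the state.
- read_state(): the state, without advancing time (a new reading comes with each control period).
- read_camera(name): name is "scene" or "top"; returns (picture, depth): 420x560x3 uint8, blue, green, red; 420x560 float32, m along the optical axis (not along the pixel's ray), 0 where there is no reading.
- calibration(name): a dict with "intrinsics" (3x3 intrinsics, pixels), "k1" (the pictures are not rectified: a ray, as slopes to the right and down, at radius r is drawn at 1 + k1 r^2 times it, then the intrinsics apply), "world_to_cam" (4x4, takes a point from world to camera coordinates). Camera axes: x right, y up, looking along -z (the intrinsics and any distortion apply to the point x, -y, -z); pixel columns grow to the right and rows downward; lengths in m; the calibration is good to about 2 mm. A picture is of the moment at which its call begins. calibration takes no time and is no camera call.
- finish_job(): hands the job in; it is judged then, once.
The state is a dict: "time": time; "q": joint angles; "joint_vel": joint speeds; "joint_torque": joint torques, N m; "tool_pos": TCP position; "tcp_rot": TCP orientation; "wrist_force": force on the tool from outside, world axes, zero at the start; "torque": the same for the moment, N m; "width": opening from 0.0 (shut) to 1.0 (fully open); "grip_force": force on a finger pad.
Only numpy, scipy, OpenCV 4.12 (cv2) and the standard library are available. Lean on these libraries where they do the work, as an engineer would, in place of code of your own. Each camera call takes 0.05 s, during which the arm holds its last target. There are 200 camera calls.

## Task

Find out what the flange on the balance weighs: thread ring weights over the spindle on the other side, lowering them gently all the way down, until the beam comes to rest level with its pointer between the two marks. Weights you do not need stay lying flat on the bench; leave the flange on its pan, do not press hard on the balance, and do not disturb the tin, the bottle or the screwdriver.

Things in the scene. Friction and masses are not known exactly. Their poses are not given: they have to be found in the camera images.
- balance: Equal-arm balance: fixed green base 130 x 170 mm, 22 mm thick, two cheeks 120 mm high, dark steel beam 310 mm long on an axis 100 mm above the bench. Origin: centre of the underside; y runs along the beam to the flange's pan (140 mm from the axis), the weight carrier is 140 mm out at -y, z up. A linkage keeps both pans level as they rise and fall. Pointer and two marks on both faces.
- beam (a joint): Beam angle, rad: 0 level, positive = flange side down, weight side up; stops at -0.2 and 0.2. Level when empty. Springy, damped (rests in 1 s): each 100 g by which the flange outweighs the weights adds 0.030 rad. Pressed down, the carrier gives way at about 0.23 N per mm up to the stop. The marks are at +0.02 and -0.02.
- carrier (a point): Top face centre of the weight carrier: level plate 36 (x) x 84 (y) x 6 mm, 140 mm above the bench at level; axes as the balance's. On it stands a round upright spindle, 12 mm across, 50 mm tall, with a nearly sharp-edged flat tip, clamped in a slot along y: centred in x, but anywhere up to 10 mm to either side of this point in y. That place is not measured; find it by feel or sight.
- pan_top (a point): Centre of the top face of the flange's round pan, 110 mm across, 140 mm above the bench when level.
- flange: Dark cast flange with a hub: 84 mm across and 11 mm thick, hub 40 mm across, 34 mm tall in all; 260 to 640 g, not known beforehand. Origin: centre of its underside. It lies on its pan from the start.
- tin: Bystander: closed round tin 90 mm across, 75 mm tall; origin at the centre of its underside.
- bottle: Bystander: small glass bottle 56 mm across, 130 mm tall; origin at the centre of its underside.
- screwdriver: Bystander: screwdriver lying on the bench along its x axis; origin under its middle.
- weight_small: The smallest of three plain steel (cored) ring weights: 100 g, 48 mm across, 12 mm thick, with a 15 mm hole through its middle; lies flat on the bench. Origin: centre of its underside, z along the hole.
- weight_medium: The middle of three plain steel (cored) ring weights: 200 g, 54 mm across, 16 mm thick, with a 15 mm hole through its middle; lies flat on the bench. Origin: centre of its underside, z along the hole.
- weight_large: The largest of three plain steel (cored) ring weights: 400 g, 60 mm across, 22 mm thick, with a 15 mm hole through its middle; lies flat on the bench. Origin: centre of its underside, z along the hole.
There are look-alikes about, which are no part of the job. Of the things like the flange, leave any that is purple or red; of the rest the smaller one is meant.

How it is judged:
By the outcome, as a careful person would: the job done as asked, in the order asked, and still so for the second after the job is handed in, with the robot touching nothing.
It also fails if it takes over 69 s, if anything falls off the work surface, if the arm or the gripper's body presses on something with over 40 N, if the wrist force passes 120 N, or if a joint passes its speed limit or range.

## Working session

There is one attempt and no reset: what is moved stays moved. The work goes in short steps, Python scripts to look and compute and a tool call to move; the robot and the scene stay as the last step left them, time stands still between calls to the robot, and variables do not carry over. Pictures are saved under pics/ and viewed, at most 10 in all, crops included, and the job is handed in when it is done.

Besides the shell and the picture viewer there is one more tool, called by a JSON object that holds its "api" and its "payload", one argument or row to a line. step_arm: Moves the arm, as the interface text tells. Its arguments: {"type":"object","properties":{"commands":{"type":"array","items":{"type":"object","properties":{"fingers":{"type":"number"},"dx":{"type":"number"},"dy":{"type":"number"},"dz":{"type":"number"},"roll":{"type":"number"}}}},"squeeze":{"type":"number"}},"required":["commands"]}

```bash
mkdir -p pics; cat > h.py <<'E'
import numpy as np, cv2
from workcell import read_state, read_camera, calibration, finish_job
def pts(name, depth):
    """world xyz per pixel"""
    c=calibration(name);K=np.array(c["intrinsics"]);T=np.array(c["world_to_cam"])
    h,w=depth.shape
    u,v=np.meshgrid(np.arange(w),np.arange(h))
    p=np.stack([u,v],-1).reshape(-1,1,2).astype(np.float64)
    n=cv2.undistortPoints(p,K,np.array([c["k1"],0,0,0.])).reshape(h,w,2)
    P=np.stack([n[...,0]*depth,-n[...,1]*depth,-depth],-1)
    return (P-T[:3,3])@T[:3,:3]
def ray(name,uv,z):
    """pixel(s) -> world point on plane z"""
    c=calibration(name);K=np.array(c["intrinsics"]);T=np.array(c["world_to_cam"])
    n=cv2.undistortPoints(np.array(uv,float).reshape(-1,1,2),K,np.array([c["k1"],0,0,0.])).reshape(-1,2)
    d=np.c_[n[:,0],-n[:,1],-np.ones(len(n))]@T[:3,:3]
    o=-T[:3,:3].T@T[:3,3]
    return o+d*((z-o[2])/d[:,2])[:,None]
E
python3 - <<'E'
from h import *
for n in ("scene","top"):
    im,d=read_camera(n); cv2.imwrite(f"pics/{n}0.png",im); np.save(f"{n}0.npy",d)
    c=calibration(n);T=np.array(c["world_to_cam"]);print(n,-T[:3,:3].T@T[:3,3],c["k1"],c["intrinsics"])
s=read_state();print({k:np.round(v,3) for k,v in s.items()})
E
```

```text
scene [1.14785828 0.40649423 0.95081988] 0.005867389006258791 [[393.88173792   0.         278.49301014]
 [  0.         393.88173792 210.05825391]
 [  0.           0.           1.        ]]
top [0.50931591 0.04047685 1.3358126 ] -0.049040849495958876 [[542.13537094   0.         281.39573839]
 [  0.         542.13537094 209.88763531]
 [  0.           0.           1.        ]]
{'time': np.float64(0.1), 'q': array([ 1.283,  0.265,  1.605, -0.   ,  1.274, -0.037]), 'joint_vel': array([-0.001, -0.001, -0.005, -0.   ,  0.001,  0.001]), 'joint_torque': array([ 3.000e-03, -5.167e+01, -3.686e+01, -0.000e+00,  6.000e-03,
        0.000e+00]), 'tool_pos': array([0.167, 0.653, 0.191]), 'tcp_rot': array([-3.930e-01, -3.117e+00,  3.000e-03]), 'wrist_force': array([-0.621,  0.831, -0.632]), 'torque': array([ 0.019, -0.035, -0.005]), 'grip_force': np.float64(0.0), 'width': np.float64(1.006)}
```

View pics/scene0.png

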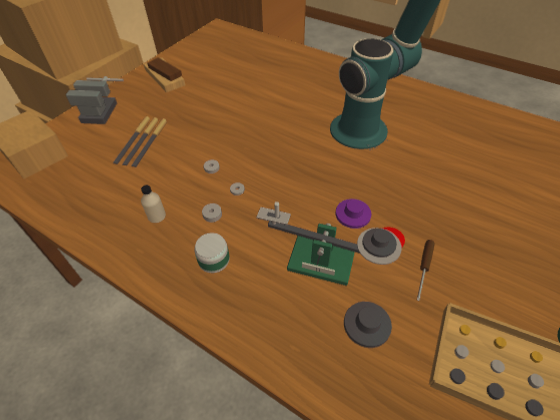

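View pics/top0.png

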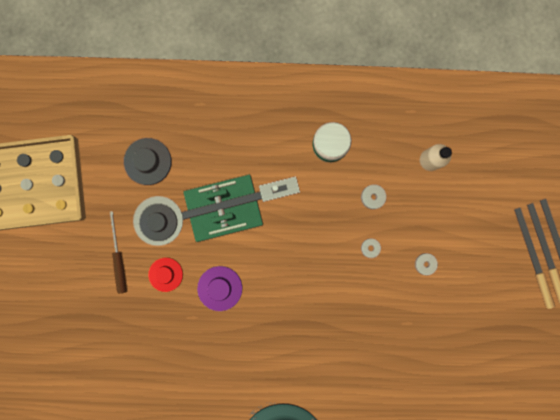

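Both views show the balance with its beam at top (185–300, 190–215). The flange is on its pan at (158,221), and the carrier and spindle are at about (279,189). The rings are at (374,197) large, (371,248) small and (427,264) medium. The tin is at (332,141), the bottle at (436,156) and the screwdriver at (118,255).

```bash
python3 - <<'E'
from h import *
im=cv2.imread("pics/top0.png");d=np.load("top0.npy");P=pts("top",d)
hsv=cv2.cvtColor(im,cv2.COLOR_BGR2HSV)
grey=((hsv[...,1]<60)&(hsv[...,2]>90)).astype(np.uint8); grey[:75]=0
n,l,st,ce=cv2.connectedComponentsWithStats(grey)
for i in range(1,n):
    if st[i,4]>60:
        q=P[l==i];print(i,st[i],np.round(ce[i],1),"med",np.round(np.median(q,0),4),"zmax",q[:,2].max().round(4))
for nm,c,z in(("L",(374,197),.022),("S",(371,248),.012),("M",(427,264),.016)):
    i=l[c[1]-9:c[1]+10,c[0]-9:c[0]+10];i=np.bincount(i[i>0]).argmax()
    m=(l==i).astype(np.uint8);cs,_=cv2.findContours(m,cv2.RETR_EXTERNAL,cv2.CHAIN_APPROX_NONE)
    e=cv2.fitEllipse(max(cs,key=len));w=ray("top",[e[0]],z)[0]
    print(nm,np.round(e[0],1),np.round(e[1],1),np.round(w,4),"z",np.median(P[...,2][m>0]).round(4))
# carrier region: z map
print((P[180:202:2,256:302:2,2]*1000).round().astype(int))
print("pan ring z",(P[221,128:190:3,2]*1000).round().astype(int))
cv2.imwrite("pics/c0.png",cv2.resize(np.hstack([im[170:210,250:310]]),None,fx=12,fy=12,interpolation=cv2.INTER_CUBIC))
E
```

```text
1 [ 313  123   38   37 1099] [331.6 141.1] med [ 0.7387 -0.0918  0.0732] zmax 1.3358
26 [ 52 175  12  11 101] [ 57.6 180. ] med [0.6327 0.5698 0.0193] zmax 0.0272
33 [259 177  41  24 583] [278.6 188.7] med [0.6145 0.0318 0.1508] zmax 0.2062
34 [ 21 179  11  11  94] [ 26.  184.1] med [0.6207 0.6477 0.016 ] zmax 1.3358
39 [199 181  37  12 137] [217.  186.4] med [0.6239 0.1728 0.0407] zmax 0.1218
42 [361 185  25  24 420] [373.2 196.5] med [ 0.6154 -0.2022  0.0204] zmax 1.3358
47 [134 197  50  48 847] [157.2 218.6] med [0.5479 0.2996 0.1281] zmax 1.3358
75 [209 220  38  15 153] [226.5 227. ] med [0.5308 0.1532 0.0399] zmax 1.3358
82 [362 239  18  18 234] [370.4 247.8] med [ 0.49   -0.1996  0.0112] zmax 0.0181
88 [416 254  21  21 323] [425.9 263.8] med [ 0.4551 -0.3371  0.0148] zmax 1.3358
L [373.2 196.5] [22.8 23.3] [ 0.6155 -0.202   0.022 ] z 0.0204
S [370.5 247.8] [17.4 17.8] [ 0.4904 -0.1997  0.012 ] z 0.0112
M [425.9 263.8] [20.1 20.7] [ 0.4549 -0.3363  0.016 ] z 0.0148
[[  -2    0   -5    1   -2   -1    2   -2   -2   -1   -6   -1  150  152
   151  155  148  151  148  149  154 1336  
[... 603 characters left out ...]
]
 [ 111  117  115  149  151  147  155  149  153  151  156  150  147  149
   150  151  153  146  151  151  151   -1   -4]
 [ 119  115  117  151  153  152  153  153  146  152  152  152  149  151
   152  153  154  145   -4   -3    3    1   -3]
 [ 116  115 1336  149  149  154  152  151  152  151  152  149  152  146
     0    3    0    1    0   -1   -5    0   -1]
 [ 115  116  112  148  151  154  152  153  149  149    1    0    0    1
    -4    2   -2   -4    2   -7   -6    1    2]
 [ 104    5   -2   -5  155  149   -1    0   -2    1   -5   -3   -4   -2
     1   -2    0   -2    0    4    1   -1   -2]]
pan ring z [ -6  -4 130 128 143 140 159 161 161 159 161 160 158 145 137 146 139 125
 126   1   2]
```

View pics/c0.png

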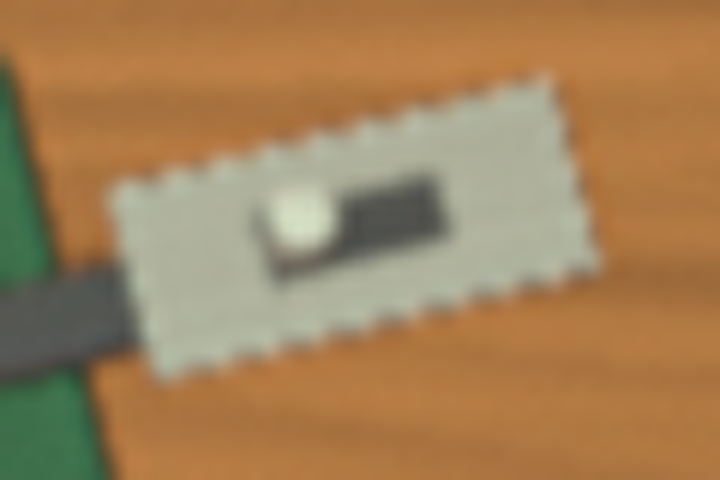

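The crop shows the spindle tip at about (274.6, 187.5). It stands near the flange-side end of the slot, and the plate is tilted about 14° in the image.

```bash
cat > ang.py <<'E'
from h import *
def heights(P):
    """median heights of carrier plate and pan rim (z bands inside their image regions)"""
    out=[]
    for (r0,r1,c0,c1) in ((174,204,257,302),(192,248,130,186)):
        z=P[r0:r1,c0:c1,2]; v=z[(z>.112)&(z<.170)] if c0>200 else z[(z>.10)&(z<.136)]
        out.append(v)
    return out
E
python3 - <<'E'
from h import *
im=cv2.imread("pics/top0.png");d=np.load("top0.npy");P=pts("top",d)
hsv=cv2.cvtColor(im,cv2.COLOR_BGR2HSV)
grey=((hsv[...,1]<60)&(hsv[...,2]>90)).astype(np.uint8); grey[:75]=0
n,l,st,ce=cv2.connectedComponentsWithStats(grey)
pm=(l==33).astype(np.uint8); er=cv2.erode(pm,np.ones((3,3)))
zc=P[...,2][er>0]; zc=zc[abs(zc-.151)<.012]; zc=zc.mean()
cs,_=cv2.findContours(pm,cv2.RETR_EXTERNAL,cv2.CHAIN_APPROX_NONE)
hull=max(cs,key=len).reshape(-1,2)
w=ray("top",hull,zc)[:,:2].astype(np.float32)
r=cv2.minAreaRect(w*1000);print("plate mm",r,"z",zc)
# pan: ring outer ellipse
pm=(l==47).astype(np.uint8);er=cv2.erode(pm,np.ones((3,3)))
zp=P[...,2][er>0];zp=zp[abs(zp-.128)<.01].mean()
cs,_=cv2.findContours(pm,cv2.RETR_EXTERNAL,cv2.CHAIN_APPROX_NONE)
h=cv2.convexHull(max(cs,key=len)).reshape(-1,2)
wp=ray("top",h,zp)[:,:2];A=np.c_[2*wp,np.ones(len(wp))];s=np.linalg.lstsq(A,(wp**2).sum(1),rcond=None)[0]
pc=s[:2];print("pan",pc,"R",np.sqrt(s[2]+pc@pc),"z",zp)
print("angle",np.arcsin((zc-zp)/.28),"mass",np.arcsin((zc-zp)/.28)/.03*100)
c=np.array(r[0])/1000;v=pc-c;print("axis y",v,np.hypot(*v),"yaw of balance x deg",np.degrees(np.arctan2(v[1],v[0]))-90)
bx=(P[15:70,300:500] if 0 else P[300:360,250:400])[...,2];print("bench z",np.median(bx))
# tip: brightest blob at z>0.18, plus ray
g=cv2.cvtColor(im,cv2.COLOR_BGR2GRAY).astype(float)
t=(P[...,2]>.178)&(P[...,2]<.22)&(pm*0+1>0);t[:170]=0;t[210:]=0;t[:,:255]=0;t[:,305:]=0
vv,uu=np.nonzero(t);print("tip px",uu.mean(),vv.mean(),len(uu),"z",np.median(P[...,2][t]))
for px in((274.6,187.5),(uu.mean(),vv.mean())):
    q=ray("top",[px],zc+.05)[0];ax=v/np.hypot(*v);dq=q[:2]-c;print("tip",q,"along y",dq@ax,"across",dq@np.array([ax[1],-ax[0]]))
# rings, outer hull and hole
for nm,i,z in(("L",42,.022),("S",82,.012),("M",88,.016)):
    m=(l==i).astype(np.uint8);cs,hi=cv2.findContours(m,cv2.RETR_CCOMP,cv2.CHAIN_APPROX_NONE)
    h=cv2.convexHull(max(cs,key=len)).reshape(-1,2);wp=ray("top",h,z)[:,:2]
    (cx,cy),R=cv2.minEnclosingCircle((wp*1000).astype(np.float32));print(nm,cx,cy,"R",R,"z",np.median(P[...,2][m>0]))
E
```

```text
plate mm ((615.8336181640625, 31.068031311035156), (35.2248649597168, 85.66034698486328), 15.82323169708252) z 0.15078357685630808
pan [0.53909149 0.29656513] R 0.05423945285086517 z 0.12780639719574816
angle 0.08215373725084112 mass 273.84579083613704
axis y [-0.07674213  0.2654971 ] 0.27636581502444374 yaw of balance x deg 16.121976442191198
bench z -0.0006907246720489633
tip px 274.9259259259259 187.59259259259258 27 z 0.20105564761927303
tip [0.61355168 0.03931903 0.20078358] along y 0.008560162701435805 across 9.896766526302024e-05
tip [0.6133777  0.03862885 0.20078358] along y 0.007945442681551815 across -0.0002598165722466643
L 615.7892456054688 -201.57472229003906 R 29.591434478759766 z 0.02044375502366809
S 489.8292236328125 -199.1759490966797 R 22.821653366088867 z 0.011163610369041066
M 455.17926025390625 -336.39031982421875 R 26.124183654785156 z 0.014813359628200668
```

{"api": "step_arm", "payload": {
  "commands": [
    {"dx": -0.044,"dy": -0.041,"dz": -0.03,"roll": 7.5,"fingers": -1},
    {"dx": -0.088,"dy": -0.082,"dz": -0.05,"roll": 15,"fingers": -1},
    {"dx": -0.133,"dy": -0.122,"dz": -0.07,"roll": 22.5,"fingers": -1},
    {"dx": -0.177,"dy": -0.163,"dz": -0.07,"roll": 30,"fingers": -1},
    {"dx": -0.221,"dy": -0.204,"dz": -0.07,"roll": 37.5,"fingers": -1},
    {"dx": -0.266,"dy": -0.245,"dz": -0.07,"roll": 45,"fingers": -1},
    {"dx": -0.31,"dy": -0.285,"dz": -0.07,"roll": 52.5,"fingers": -1},
    {"dx": -0.354,"dy": -0.326,"dz": -0.07,"roll": 59.6,"fingers": -1}
  ],
  "squeeze": 30
}}

```text
time: 1.1
tool_pos: [0.43, 0.2484, 0.2621]
tcp_rot: [-1.895, -2.506, 0.0]
wrist_force: [1.1, 0.1, 0.7]
width: 1.002
grip_force: 0.0
```

```bash
cat >> h.py <<'E'
from scipy.spatial.transform import Rotation as Ro
def to(x,y,z,yaw=None):
    """print tool-frame shift to a world point; roll to bring tool y to yaw deg"""
    s=read_state();R=Ro.from_rotvec(s["tcp_rot"]).as_matrix();d=R.T@(np.array([x,y,z])-s["tool_pos"])
    a=np.degrees(np.arctan2(R[1,1],R[0,1]))
    print("t",round(s["time"],2),"pos",np.round(s["tool_pos"],4),"shift",np.round(d,4),"tooly",a.round(2),"F",np.round(s["wrist_force"],2),"w",round(s["width"],3),"grip",round(s["grip_force"],1),"q6",round(s["q"][5],2),"zt",np.round(R[:,2],4))
E
python3 -c "
from h import *
to(.455,-.336,.10)"
```

```text
t 1.1 pos [0.43   0.2484 0.2621] shift [-0.5691 -0.1351  0.1621] tooly 15.8 F [1.08 0.12 0.68] w 1.002 grip 0.0 q6 0.2 zt [-1.e-04 -0.e+00 -1.e+00]
```

{"api": "step_arm", "payload": {
  "commands": [
    {"dx": -0.06,"dy": -0.014},
    {"dx": -0.12,"dy": -0.028},
    {"dx": -0.18,"dy": -0.042},
    {"dx": -0.24,"dy": -0.056},
    {"dx": -0.3,"dy": -0.07},
    {"dx": -0.36,"dy": -0.085,"dz": 0.03},
    {"dx": -0.42,"dy": -0.1,"dz": 0.06},
    {"dx": -0.48,"dy": -0.114,"dz": 0.09}
  ]
}}

```text
invalid input
```

{"api": "step_arm", "payload": {
  "commands": [
    {"dx": -0.045,"dy": -0.01,"dz": 0.03},
    {"dx": -0.089,"dy": -0.021,"dz": 0.072},
    {"dx": -0.089,"dy": -0.021,"dz": 0.11},
    {"dx": -0.089,"dy": -0.021,"dz": 0.12},
    {"dx": -0.089,"dy": -0.021,"dz": 0.12}
  ]
}}

```text
invalid input
```

```bash
python3 -c "
from h import *
to(.4552,-.3364,.003)"
```

```text
t 1.1 pos [0.43   0.2484 0.2621] shift [-0.5695 -0.135   0.2591] tooly 15.8 F [1.08 0.12 0.68] w 1.002 grip 0.0 q6 0.2 zt [-1.e-04 -0.e+00 -1.e+00]
```

{"api": "step_arm", "payload": {
  "commands": [
    {"dx": -0.06,"dy": -0.014,"dz": 0,"roll": 0,"fingers": -1},
    {"dx": -0.12,"dy": -0.028,"dz": 0,"roll": 0,"fingers": -1},
    {"dx": -0.18,"dy": -0.042,"dz": 0,"roll": 0,"fingers": -1},
    {"dx": -0.24,"dy": -0.056,"dz": 0,"roll": 0,"fingers": -1},
    {"dx": -0.3,"dy": -0.07,"dz": 0,"roll": 0,"fingers": -1},
    {"dx": -0.36,"dy": -0.085,"dz": 0.03,"roll": 0,"fingers": -1},
    {"dx": -0.42,"dy": -0.1,"dz": 0.06,"roll": 0,"fingers": -1},
    {"dx": -0.48,"dy": -0.114,"dz": 0.09,"roll": 0,"fingers": -1}
  ]
}}

```text
time: 2.1
tool_pos: [0.4512, -0.2278, 0.1795]
tcp_rot: [1.89, 2.509, 0.0]
wrist_force: [1.0, 0.1, -0.1]
width: 1.001
grip_force: 0.0
```

{"api": "step_arm", "payload": {
  "commands": [
    {"dx": -0.045,"dy": -0.01,"dz": 0.03,"roll": 0,"fingers": -1},
    {"dx": -0.089,"dy": -0.021,"dz": 0.072,"roll": 0,"fingers": -1},
    {"dx": -0.089,"dy": -0.021,"dz": 0.11,"roll": 0,"fingers": -1},
    {"dx": -0.089,"dy": -0.021,"dz": 0.12,"roll": 0,"fingers": -1},
    {"dx": -0.089,"dy": -0.021,"dz": 0.12,"roll": 0,"fingers": -1}
  ]
}}

```text
time: 2.72
tool_pos: [0.4556, -0.3166, 0.06]
tcp_rot: [-1.888, -2.508, -0.0]
wrist_force: [-1.3, 0.1, -0.1]
width: 1.004
grip_force: 0.0
```

```bash
python3 -c "
from h import *
to(.4552,-.3364,.003)"
```

```text
t 2.73 pos [ 0.4556 -0.3166  0.06  ] shift [-0.019  -0.0059  0.057 ] tooly 16.05 F [-1.34  0.05 -0.14] w 1.004 grip 0.0 q6 -0.93 zt [-0.0013  0.0011 -1.    ]
```

{"api": "step_arm", "payload": {
  "commands": [
    {"dx": -0.019,"dy": -0.006,"dz": 0.015,"roll": 0,"fingers": -1},
    {"dx": -0.019,"dy": -0.006,"dz": 0.035,"roll": 0,"fingers": -1},
    {"dx": -0.019,"dy": -0.006,"dz": 0.05,"roll": 0,"fingers": -1},
    {"dx": -0.019,"dy": -0.006,"dz": 0.056,"roll": 0,"fingers": -1},
    {"dx": -0.019,"dy": -0.006,"dz": 0.056,"roll": 0,"fingers": -1}
  ]
}}

```text
time: 3.35
tool_pos: [0.4558, -0.3369, 0.0047]
tcp_rot: [1.889, 2.51, -0.0]
wrist_force: [-0.2, 0.2, 0.3]
width: 0.998
grip_force: 0.0
```

```bash
python3 -c "
from h import *
to(.4552,-.3364,.003,16)"
```

```text
t 3.35 pos [ 0.4558 -0.3369  0.0047] shift [ 0.0007 -0.0004  0.0017] tooly 16.07 F [-0.19  0.17  0.28] w 0.998 grip 0.0 q6 -0.96 zt [ 0.e+00 -1.e-04 -1.e+00]
```

{"api": "step_arm", "payload": {
  "commands": [
    {"dx": 0.0007,"dy": 0,"dz": 0.001,"roll": 0,"fingers": 0},
    {"dx": 0.0007,"dy": 0,"dz": 0.001,"roll": 0,"fingers": 0.2},
    {"dx": 0.0007,"dy": 0,"dz": 0.001,"roll": 0,"fingers": 1},
    {"dx": 0.0007,"dy": 0,"dz": 0.001,"roll": 0,"fingers": 1},
    {"dx": 0.0007,"dy": 0,"dz": 0.001,"roll": 0,"fingers": 1},
    {"dx": 0.0007,"dy": 0,"dz": 0.001,"roll": 0,"fingers": 1}
  ],
  "squeeze": 30
}}

```text
time: 4.1
tool_pos: [0.4554, -0.3366, 0.0035]
tcp_rot: [-1.89, -2.509, -0.0]
wrist_force: [0.5, -0.4, 0.7]
width: 0.002
grip_force: 0.0
```

```bash
python3 -c "
from h import *
to(.613,.0385,.26,16)"
```

```text
t 4.1 pos [ 0.4554 -0.3366  0.0035] shift [ 0.317   0.2551 -0.2565] tooly 16.03 F [ 0.47 -0.44  0.73] w 0.002 grip 0.0 q6 -0.96 zt [-1.e-04  0.e+00 -1.e+00]
```

```bash
python3 - <<'E'
from h import *
a,_=read_camera("scene");b,_=read_camera("top")
cv2.imwrite("pics/m1.png",np.hstack([cv2.resize(a[130:250,130:260],(390,360)),cv2.resize(b[210:320,370:490],(390,360))]))
E
```

```text
(no output)
```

View pics/m1.png

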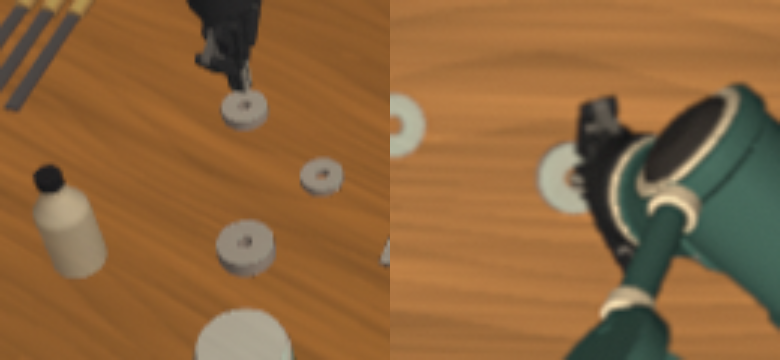

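The fingers shut just behind (−y of) the medium ring, which sits at about top (427,264). I'll measure where it is now.

```bash
cat > rings.py <<'E'
from h import *
def rings(name,im,z,roi):
    hsv=cv2.cvtColor(im,cv2.COLOR_BGR2HSV);g=((hsv[...,1]<60)&(hsv[...,2]>90)).astype(np.uint8)
    m=np.zeros_like(g);r0,r1,c0,c1=roi;m[r0:r1,c0:c1]=g[r0:r1,c0:c1]
    cs,_=cv2.findContours(m,cv2.RETR_EXTERNAL,cv2.CHAIN_APPROX_NONE);c=max(cs,key=cv2.contourArea)
    w=ray(name,c.reshape(-1,2),z)[:,:2]*1000
    (x,y),R=cv2.minEnclosingCircle(w.astype(np.float32))
    return np.round([x,y,R],1),c.reshape(-1,2).min(0),c.reshape(-1,2).max(0)
E
python3 - <<'E'
from rings import *
b,_=read_camera("top");a,_=read_camera("scene")
a0=cv2.imread("pics/scene0.png")
print(rings("top",b,.016,(245,285,405,450)))
print("scene before",rings("scene",a0,.016,(155,176,198,225)),"small",rings("scene",a0,.012,(180,198,225,250)),"large",rings("scene",a0,.022,(198,222,198,225)))
print("scene now",rings("scene",a,.016,(155,176,198,225)))
E
```

```text
(array([ 454.5, -335.3,   25.8]), array([416, 254], dtype=int32), array([430, 274], dtype=int32))
scene before (array([ 461.4, -332.5,   29. ]), array([204, 161], dtype=int32), array([218, 172], dtype=int32)) small (array([ 493.9, -196.5,   23.5]), array([230, 184], dtype=int32), array([243, 193], dtype=int32)) large (array([ 621.9, -196.6,   34. ]), array([202, 204], dtype=int32), array([221, 220], dtype=int32))
scene now (array([ 448.7, -339.4,   42.9]), array([204, 155], dtype=int32), array([218, 172], dtype=int32))
```

```bash
python3 - <<'E'
from h import *
a,d=read_camera("scene");P=pts("scene",d)
def proj(p):
    c=calibration("scene");T=np.array(c["world_to_cam"]);q=T[:3,:3]@np.array(p)+T[:3,3];n=np.array([q[0],-q[1]])/-q[2];n=n*(1+c["k1"]*(n@n));K=np.array(c["intrinsics"]);return K[:2,:2]@n+K[:2,2]
print("tcp px",proj(read_state()["tool_pos"]),"ring ctr top",proj([.455,-.336,.016]))
print(read_state()["q"])
for v in range(140,172,2): print(v,[tuple((P[v,u]*1000).round().astype(int).tolist()) for u in (207,210,212,214)])
c=cv2.resize(a[120:180,180:240],(600,600),interpolation=cv2.INTER_NEAREST);cv2.imwrite("pics/m2.png",c)
E
```

```text
tcp px [211.43044363 167.41948474] ring ctr top [211.09245242 164.76533217]
[-6.80430668e-01  2.50441234e-01  2.00185889e+00  2.74828977e-06
  8.89375719e-01 -9.60209361e-01]
140 [(472, -314, 147), (462, -311, 142), (444, -320, 125), (425, -331, 106)]
142 [(470, -318, 136), (458, -317, 128), (448, -318, 120), (428, -330, 100)]
144 [(469, -320, 126), (463, -314, 124), (447, -322, 109), (429, -331, 92)]
146 [(471, -320, 119), (463, -315, 115), (444, -326, 97), (359, -404, -2)]
148 [(471, -322, 110), (465, -315, 108), (444, -327, 88), (368, -396, -1)]
150 [(466, -330, 94), (460, -322, 93), (450, -323, 85), (379, -387, 2)]
152 [(480, -316, 103), (462, -322, 86), (452, -323, 78), (386, -382, 0)]
154 [(483, -315, 97), (459, -326, 73), (450, -327, 66), (392, -378, -3)]
156 [(472, -329, 72), (460, -327, 65), (452, -326, 59), (402, -369, -1)]
158 [(470, -333, 61), (462, -327, 57), (458, -322, 56), (411, -362, 0)]
160 [(468, -337, 48), (464, -327, 50), (460, -322, 49), (416, -358, -3)]
162 [(452, -356, 17), (445, -349, 14), (442, -343, 15), (438, -337, 15)]
164 [(458, -352, 14), (451, -345, 12), (448, -339, 12), (447, -330, 16)]
166 [(466, -345, 15), (453, -344, 5), (449, -339, 3), (452, -327, 12)]
168 [(472, -341, 12), (466, -333, 11), (467, -322, 18), (463, -317, 17)]
170 [(482, -332, 15), (479, -321, 19), (474, -317, 16), (468, -314, 13)]
```

View pics/m2.png

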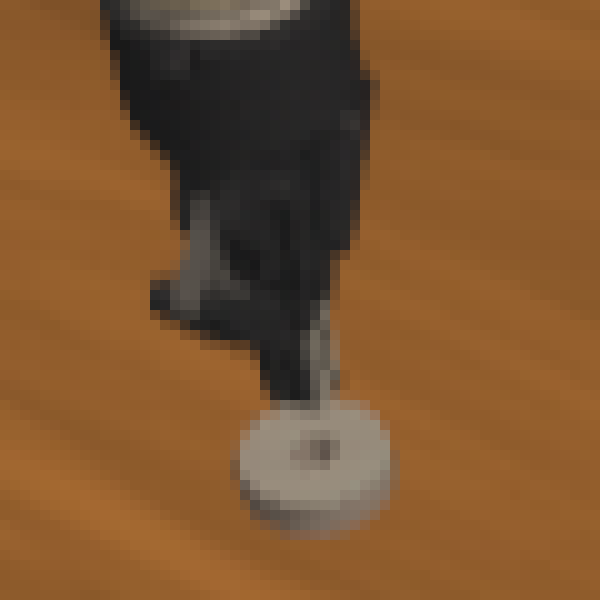

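The picture shows the shut fingertips ending at about crop (315,400), just above the ring. Depth puts them at z≈0.045, although the reported TCP z is 0.0035. I'll open, lower in small steps, and check force and depth.

{"api": "step_arm", "payload": {
  "commands": [
    {"dx": 0,"dy": 0,"dz": 0,"roll": 0,"fingers": -1},
    {"dx": 0,"dy": 0,"dz": 0,"roll": 0,"fingers": -1},
    {"dx": 0,"dy": 0,"dz": 0,"roll": 0,"fingers": -1},
    {"dx": 0,"dy": 0,"dz": 0.005,"roll": 0,"fingers": -1},
    {"dx": 0,"dy": 0,"dz": 0.01,"roll": 0,"fingers": -1},
    {"dx": 0,"dy": 0,"dz": 0.015,"roll": 0,"fingers": -1},
    {"dx": 0,"dy": 0,"dz": 0.015,"roll": 0,"fingers": -1}
  ]
}}

```text
time: 5.22
tool_pos: [0.4548, -0.3361, -0.0124]
tcp_rot: [-1.889, -2.508, -0.0]
wrist_force: [-0.1, 1.0, -1.0]
width: 0.999
grip_force: 0.0
```

```bash
python3 - <<'E'
from h import *
to(.4552,-.3364,.003)
a,d=read_camera("scene");P=pts("scene",d)
hsv=cv2.cvtColor(a,cv2.COLOR_BGR2HSV)
roi=np.zeros(d.shape,bool);roi[130:190,185:245]=1
near=roi&(np.hypot(P[...,0]-.455,P[...,1]+.336)<.07)&(P[...,2]>.022)&(P[...,2]<.12)
vv,uu=np.nonzero(near)
for v in sorted(set(vv))[-10:]:
    u=uu[vv==v];print(v,u.min(),u.max(),[tuple((P[v,k]*1000).round().astype(int).tolist()) for k in u[::3]])
E
```

```text
t 5.22 pos [ 0.4548 -0.3361 -0.0124] shift [-0.0004  0.0002 -0.0154] tooly 16.03 F [-0.09  1.02 -0.95] w 0.999 grip 0.0 q6 -0.96 zt [-0.0012  0.001  -1.    ]
161 199 206 [(520, -317, 95), (503, -309, 85)]
162 203 206 [(517, -304, 94), (498, -311, 75)]
163 204 206 [(504, -314, 74)]
164 204 207 [(505, -314, 71), (495, -311, 65)]
165 201 207 [(509, -325, 64), (509, -310, 72), (496, -312, 60)]
166 201 207 [(511, -324, 62), (507, -314, 63), (499, -309, 60)]
167 201 207 [(511, -325, 57), (509, -313, 61), (496, -313, 50)]
168 201 208 [(508, -329, 48), (509, -314, 56), (497, -313, 47)]
169 202 207 [(511, -323, 48), (508, -311, 53)]
170 206 207 [(501, -315, 40)]
```

Reported z reads about 41 mm low relative to the picture, and open and shut agree on that. I'll lower to a reported −0.038 and close.

{"api": "step_arm", "payload": {
  "commands": [
    {"dx": 0,"dy": 0,"dz": 0.008,"roll": 0,"fingers": -1},
    {"dx": 0,"dy": 0,"dz": 0.016,"roll": 0,"fingers": -1},
    {"dx": 0,"dy": 0,"dz": 0.022,"roll": 0,"fingers": -1},
    {"dx": 0,"dy": 0,"dz": 0.0255,"roll": 0,"fingers": -1},
    {"dx": 0,"dy": 0,"dz": 0.0255,"roll": 0,"fingers": -1}
  ]
}}

```text
time: 5.9
tool_pos: [0.4551, -0.3363, -0.0375]
tcp_rot: [-1.889, -2.509, -0.0]
wrist_force: [0.4, 0.6, 0.6]
width: 1.002
grip_force: 0.0
```

{"api": "step_arm", "payload": {
  "commands": [
    {"dx": 0,"dy": 0,"dz": 0,"roll": 0,"fingers": -0.1},
    {"dx": 0,"dy": 0,"dz": 0,"roll": 0,"fingers": 0},
    {"dx": 0,"dy": 0,"dz": 0,"roll": 0,"fingers": 1},
    {"dx": 0,"dy": 0,"dz": 0,"roll": 0,"fingers": 1},
    {"dx": 0,"dy": 0,"dz": 0,"roll": 0,"fingers": 1}
  ],
  "squeeze": 30
}}

```text
time: 6.52
tool_pos: [0.4557, -0.3368, -0.0362]
tcp_rot: [1.889, 2.509, -0.0]
wrist_force: [-2.2, 0.5, 4.8]
width: 0.621
grip_force: 31.1
```

```bash
python3 -c "
from h import *
to(.4552,-.3364,.003)"
```

```text
t 6.53 pos [ 0.4557 -0.3368 -0.0362] shift [ 0.0005 -0.0004 -0.0392] tooly 16.03 F [-2.2   0.46  4.77] w 0.621 grip 31.1 q6 -0.96 zt [ 5.e-04 -5.e-04 -1.e+00]
```

{"api": "step_arm", "payload": {
  "commands": [
    {"dx": 0,"dy": 0,"dz": -0.005,"roll": 0,"fingers": 1},
    {"dx": 0,"dy": 0,"dz": -0.03,"roll": 0,"fingers": 1},
    {"dx": 0,"dy": 0,"dz": -0.08,"roll": 0,"fingers": 1},
    {"dx": 0,"dy": 0,"dz": -0.13,"roll": 0,"fingers": 1},
    {"dx": 0,"dy": 0,"dz": -0.18,"roll": 0,"fingers": 1},
    {"dx": 0.02,"dy": 0.016,"dz": -0.23,"roll": 0,"fingers": 1},
    {"dx": 0.05,"dy": 0.04,"dz": -0.23,"roll": 0,"fingers": 1},
    {"dx": 0.09,"dy": 0.072,"dz": -0.23,"roll": 0,"fingers": 1}
  ]
}}

```text
time: 7.52
tool_pos: [0.5002, -0.23, 0.1939]
tcp_rot: [1.891, 2.506, 0.0]
wrist_force: [1.5, 0.7, -2.1]
width: 0.621
grip_force: 32.4
```

```bash
python3 -c "
from h import *
to(.6142,.0387,.192)"
```

```text
t 7.53 pos [ 0.5002 -0.23    0.1939] shift [0.2272 0.1833 0.0018] tooly 15.91 F [ 1.47  0.71 -2.1 ] w 0.621 grip 32.4 q6 -0.75 zt [ 0.0018 -0.001  -1.    ]
```

{"api": "step_arm", "payload": {
  "commands": [
    {"dx": 0.04,"dy": 0.032,"dz": 0,"roll": 0,"fingers": 1},
    {"dx": 0.085,"dy": 0.069,"dz": 0,"roll": 0,"fingers": 1},
    {"dx": 0.13,"dy": 0.105,"dz": 0,"roll": 0,"fingers": 1},
    {"dx": 0.175,"dy": 0.141,"dz": 0,"roll": 0,"fingers": 1},
    {"dx": 0.21,"dy": 0.169,"dz": 0,"roll": 0,"fingers": 1},
    {"dx": 0.227,"dy": 0.183,"dz": 0,"roll": 0,"fingers": 1},
    {"dx": 0.227,"dy": 0.183,"dz": 0,"roll": 0,"fingers": 1},
    {"dx": 0.227,"dy": 0.183,"dz": 0,"roll": 0,"fingers": 1}
  ]
}}

```text
time: 8.52
tool_pos: [0.6123, 0.0374, 0.1926]
tcp_rot: [-1.89, -2.509, 0.002]
wrist_force: [-0.2, 0.1, -2.5]
width: 0.621
grip_force: 32.4
```

```bash
python3 - <<'E'
from h import *
to(.6142,.0387,.192)
a,d=read_camera("scene");P=pts("scene",d)
cv2.imwrite("pics/s2.png",cv2.resize(a[170:230,245:305],(600,600),interpolation=cv2.INTER_CUBIC));cv2.imwrite("pics/s2full.png",a);np.save("s2.npy",d)
b,d=read_camera("top");cv2.imwrite("pics/t2full.png",b)
E
```

```text
t 8.53 pos [0.6123 0.0374 0.1926] shift [0.0008 0.0021 0.0006] tooly 16.0 F [-0.19  0.09 -2.54] w 0.621 grip 32.4 q6 -0.26 zt [-1.1e-03 -9.0e-04 -1.0e+00]
```

View pics/s2.png

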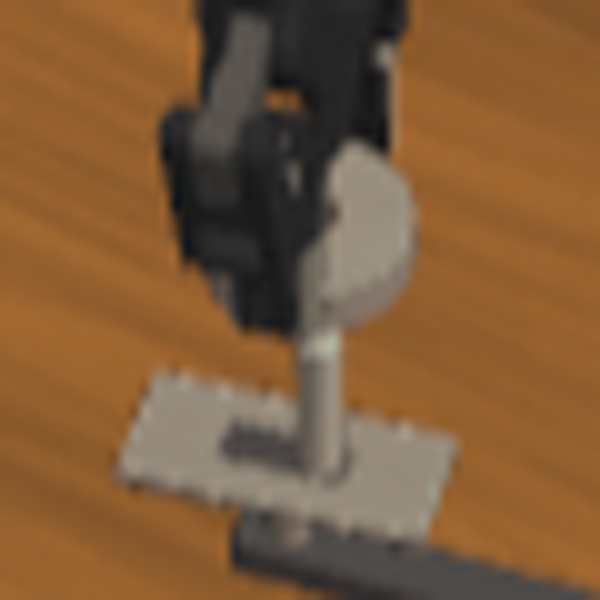

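The ring is held level behind the left finger, with its right edge at crop x≈415. The spindle tip is at about (320,340) and the plate is below it. I'll compare the visible edges with projections in this view.

```bash
cat >> h.py <<'E'
def proj(name,p):
    c=calibration(name);T=np.array(c["world_to_cam"]);q=np.atleast_2d(p)@T[:3,:3].T+T[:3,3];n=np.c_[q[:,0],-q[:,1]]/-q[:,2:3]
    n=n*(1+c["k1"]*(n**2).sum(1,keepdims=True));K=np.array(c["intrinsics"]);return n@K[:2,:2].T+K[:2,2]
def circ(x,y,z,r):
    t=np.linspace(0,2*np.pi,181);return np.c_[x+r*np.cos(t),y+r*np.sin(t),z+0*t]
E
python3 - <<'E'
from h import *
a=cv2.imread("pics/s2full.png");d=np.load("s2.npy");P=pts("scene",d)
crop=a[170:230,245:305].copy();S=10
big=cv2.resize(crop,None,fx=S,fy=S,interpolation=cv2.INTER_CUBIC)
f=lambda uv:(((uv-[245,170]+.5)*S)).astype(np.int32).reshape(-1,1,2)
X,Y=.6135,.039
for z in(.151,.201): cv2.polylines(big,[f(proj("scene",circ(X,Y,z,.006)))],True,(0,0,255),1)
m=read_state()["tool_pos"]
zb=m[2]+.036
for z in(zb,zb+.016): cv2.polylines(big,[f(proj("scene",circ(m[0],m[1],z,.027)))],True,(255,0,0),1)
cv2.imwrite("pics/s3.png",big)
g=((cv2.cvtColor(a,cv2.COLOR_BGR2HSV)[...,1]<60)&(a[...,1]>90))
q=P[(g)&(P[...,2]>.21)&(P[...,2]<.27)&(np.hypot(P[...,0]-X,P[...,1]-Y)<.05)];print(len(q),np.percentile(q,[5,50,90],axis=0).round(4),zb)
E
```

```text
138 [[0.5914 0.0376 0.2348]
 [0.6122 0.0541 0.2436]
 [0.6315 0.0614 0.2459]] 0.22887851203687554
```

View pics/s3.png

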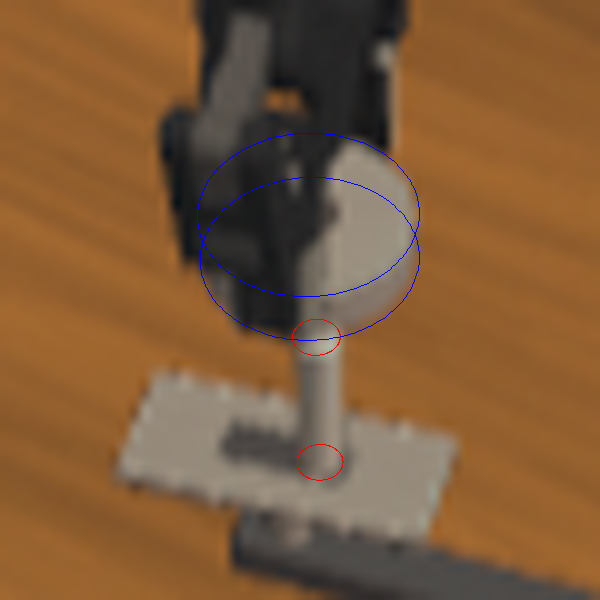

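The projected circles agree with the picture: blue for the ring, red for the spindle foot and tip, with under half a pixel of mismatch. I'll correct by about 2 mm, lower past the tip, and watch the force and pan height.

{"api": "step_arm", "payload": {
  "commands": [
    {"dx": 0.0015,"dy": 0.002,"dz": 0.005,"roll": 0,"fingers": 1},
    {"dx": 0.0015,"dy": 0.002,"dz": 0.012,"roll": 0,"fingers": 1},
    {"dx": 0.0015,"dy": 0.002,"dz": 0.018,"roll": 0,"fingers": 1},
    {"dx": 0.0015,"dy": 0.002,"dz": 0.024,"roll": 0,"fingers": 1},
    {"dx": 0.0015,"dy": 0.002,"dz": 0.028,"roll": 0,"fingers": 1},
    {"dx": 0.0015,"dy": 0.002,"dz": 0.032,"roll": 0,"fingers": 1},
    {"dx": 0.0015,"dy": 0.002,"dz": 0.036,"roll": 0,"fingers": 1},
    {"dx": 0.0015,"dy": 0.002,"dz": 0.036,"roll": 0,"fingers": 1}
  ]
}}

```text
time: 9.62
tool_pos: [0.6142, 0.0406, 0.1566]
tcp_rot: [-1.89, -2.509, 0.001]
wrist_force: [-1.1, 1.0, -2.2]
width: 0.62
grip_force: 32.4
```

```bash
cat > pan.py <<'E'
from h import *
def pan():
    b,d=read_camera("top");P=pts("top",d)
    hsv=cv2.cvtColor(b,cv2.COLOR_BGR2HSV);g=((hsv[...,1]<60)&(hsv[...,2]>90)).astype(np.uint8)
    m=np.zeros_like(g);m[190:250,128:190]=g[190:250,128:190];m=cv2.erode(m,np.ones((3,3)))
    z=P[...,2][m>0];z=z[(z>.11)&(z<.165)];z=z[abs(z-np.median(z))<.008].mean()
    a=np.arcsin((.1395-z)/.14);print("pan z",round(z,4),"beam",round(a,4),"carrier z",round(.1395+.14*np.sin(a),4))
    return b,d
E
python3 -c "
from pan import *
to(.614,.0395,.192);pan()"
```

```text
t 9.62 pos [0.6142 0.0406 0.1566] shift [-0.001  -0.0005 -0.0354] tooly 16.03 F [-1.1   0.98 -2.2 ] w 0.62 grip 32.4 q6 -0.25 zt [-7.e-04 -0.e+00 -1.e+00]
pan z 0.1298 beam 0.0695 carrier z 0.1492
```

{"api": "step_arm", "payload": {
  "commands": [
    {"dx": 0,"dy": 0,"dz": 0.003,"roll": 0,"fingers": 1},
    {"dx": 0,"dy": 0,"dz": 0.006,"roll": 0,"fingers": 1},
    {"dx": 0,"dy": 0,"dz": 0.006,"roll": 0,"fingers": 1},
    {"dx": 0,"dy": 0,"dz": 0.006,"roll": 0,"fingers": 1}
  ]
}}

```text
time: 10.18
tool_pos: [0.6144, 0.0405, 0.1509]
tcp_rot: [-1.89, -2.509, 0.0]
wrist_force: [-0.0, 0.4, -2.3]
width: 0.617
grip_force: 32.4
```

```bash
python3 -c "
from pan import *
to(.614,.0395,.192);pan();pan();a,d=read_camera('scene');cv2.imwrite('pics/s4.png',cv2.resize(a[160:230,235:305],(700,600),interpolation=cv2.INTER_CUBIC))"
```

```text
t 10.18 pos [0.6144 0.0405 0.1509] shift [-0.0009 -0.0007 -0.0411] tooly 16.03 F [-0.02  0.44 -2.27] w 0.617 grip 32.4 q6 -0.25 zt [-1.e-04 -0.e+00 -1.e+00]
pan z 0.1293 beam 0.0732 carrier z 0.1497
pan z 0.1294 beam 0.0719 carrier z 0.1496
```

View pics/s4.png

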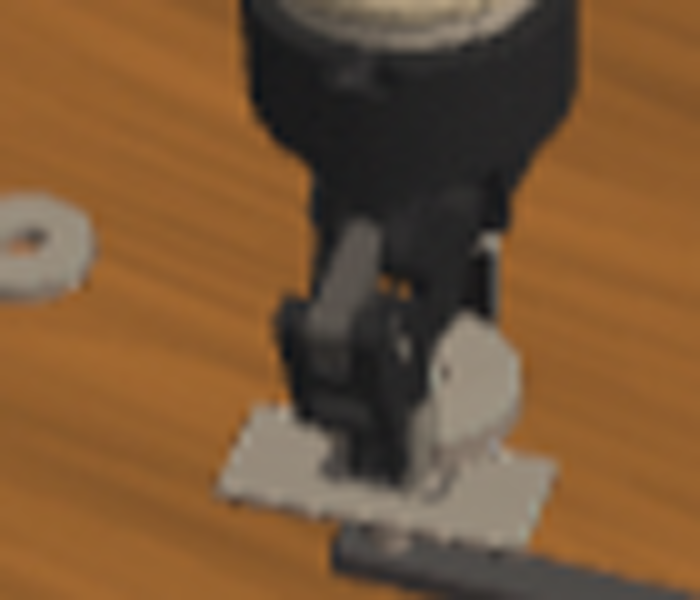

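The ring is threaded: it went 6 mm lower, the carrier did not move, and the picture shows the spindle inside it. Now I'll lower it gently to the plate.

{"api": "step_arm", "payload": {
  "commands": [
    {"dx": 0,"dy": 0,"dz": 0.006,"roll": 0,"fingers": 1},
    {"dx": 0,"dy": 0,"dz": 0.014,"roll": 0,"fingers": 1},
    {"dx": 0,"dy": 0,"dz": 0.022,"roll": 0,"fingers": 1},
    {"dx": 0,"dy": 0,"dz": 0.027,"roll": 0,"fingers": 1},
    {"dx": 0,"dy": 0,"dz": 0.03,"roll": 0,"fingers": 1},
    {"dx": 0,"dy": 0,"dz": 0.033,"roll": 0,"fingers": 1},
    {"dx": 0,"dy": 0,"dz": 0.036,"roll": 0,"fingers": 1},
    {"dx": 0,"dy": 0,"dz": 0.036,"roll": 0,"fingers": 1}
  ]
}}

```text
time: 11.32
tool_pos: [0.6143, 0.0405, 0.1148]
tcp_rot: [-1.89, -2.509, 0.0]
wrist_force: [0.4, -0.6, -3.1]
width: 0.619
grip_force: 32.4
```

```bash
python3 -c "
from pan import *
to(.614,.0395,.108);pan()"
```

```text
t 11.32 pos [0.6143 0.0405 0.1148] shift [-0.0009 -0.0006  0.0068] tooly 16.03 F [ 0.37 -0.57 -3.06] w 0.619 grip 32.4 q6 -0.25 zt [-2.e-04  0.e+00 -1.e+00]
pan z 0.13 beam 0.0676 carrier z 0.149
```

{"api": "step_arm", "payload": {
  "commands": [
    {"dx": 0,"dy": 0,"dz": 0.003,"roll": 0,"fingers": 1},
    {"dx": 0,"dy": 0,"dz": 0.005,"roll": 0,"fingers": 1},
    {"dx": 0,"dy": 0,"dz": 0.007,"roll": 0,"fingers": 1},
    {"dx": 0,"dy": 0,"dz": 0.007,"roll": 0,"fingers": 1},
    {"dx": 0,"dy": 0,"dz": 0.007,"roll": 0,"fingers": 1}
  ]
}}

```text
time: 12.0
tool_pos: [0.6146, 0.0405, 0.1081]
tcp_rot: [1.89, 2.509, 0.0]
wrist_force: [0.4, 0.3, -0.6]
width: 0.615
grip_force: 32.5
```

```bash
python3 -c "
from pan import *
to(.614,.0395,.108);pan();pan()"
```

```text
t 12.0 pos [0.6146 0.0405 0.1081] shift [-0.0008 -0.0009  0.0001] tooly 16.03 F [ 0.42  0.29 -0.64] w 0.615 grip 32.5 q6 -0.25 zt [ 3.e-04 -0.e+00 -1.e+00]
pan z 0.136 beam 0.0247 carrier z 0.143
pan z 0.1359 beam 0.0259 carrier z 0.1431
```

The ring rests on the plate at the equilibrium height, with almost no load left on the wrist. I'll release and rise.

{"api": "step_arm", "payload": {
  "commands": [
    {"dx": 0,"dy": 0,"dz": 0,"roll": 0,"fingers": -0.6},
    {"dx": 0,"dy": 0,"dz": 0,"roll": 0,"fingers": -1},
    {"dx": 0,"dy": 0,"dz": 0,"roll": 0,"fingers": -1},
    {"dx": 0,"dy": 0,"dz": -0.02,"roll": 0,"fingers": -1},
    {"dx": 0,"dy": 0,"dz": -0.05,"roll": 0,"fingers": -1},
    {"dx": 0,"dy": 0,"dz": -0.09,"roll": 0,"fingers": -1},
    {"dx": 0,"dy": 0,"dz": -0.12,"roll": 0,"fingers": -1},
    {"dx": -0.01,"dy": -0.01,"dz": -0.12,"roll": 0,"fingers": -1}
  ]
}}

```text
time: 13.1
tool_pos: [0.6104, 0.0285, 0.2334]
tcp_rot: [1.884, 2.505, 0.009]
wrist_force: [0.3, 0.8, 0.1]
width: 0.998
grip_force: 0.0
```

```bash
python3 -c "
from pan import *
to(.4905,-.1999,.10);pan();pan()"
```

```text
t 13.1 pos [0.6104 0.0285 0.2334] shift [-0.1859 -0.1797  0.1323] tooly 16.1 F [0.28 0.83 0.08] w 0.998 grip 0.0 q6 -0.28 zt [ 8.8e-03  2.0e-04 -1.0e+00]
pan z 0.1369 beam 0.0185 carrier z 0.1421
pan z 0.1373 beam 0.0157 carrier z 0.1417
```

{"api": "step_arm", "payload": {
  "commands": [
    {"dx": -0.035,"dy": -0.034,"dz": 0,"roll": 0,"fingers": -1},
    {"dx": -0.075,"dy": -0.072,"dz": 0.01,"roll": 0,"fingers": -1},
    {"dx": -0.115,"dy": -0.111,"dz": 0.04,"roll": 0,"fingers": -1},
    {"dx": -0.155,"dy": -0.15,"dz": 0.08,"roll": 0,"fingers": -1},
    {"dx": -0.186,"dy": -0.18,"dz": 0.12,"roll": 0,"fingers": -1},
    {"dx": -0.186,"dy": -0.18,"dz": 0.17,"roll": 0,"fingers": -1},
    {"dx": -0.186,"dy": -0.18,"dz": 0.21,"roll": 0,"fingers": -1},
    {"dx": -0.186,"dy": -0.18,"dz": 0.22,"roll": 0,"fingers": -1}
  ]
}}

```text
time: 14.2
tool_pos: [0.4814, -0.1986, 0.0036]
tcp_rot: [-1.886, -2.501, 0.003]
wrist_force: [-0.4, 0.9, 0.3]
width: 1.0
grip_force: 0.0
```

```bash
python3 - <<'E'
from pan import *
to(.4902,-.1993,-.034)
for k in range(2):
    b,d=pan();P=pts("top",d);z=P[174:204,257:302,2]
    s=z[(z>.125)&(z<.149)];r=z[(z>.149)&(z<.17)];t=z[(z>.18)&(z<.21)];print("carrier plate",len(s),np.median(s),"ring top",len(r),np.median(r),"tip",len(t),np.median(t))
E
```

```text
t 14.2 pos [ 0.4814 -0.1986  0.0036] shift [-0.0033  0.0085  0.0375] tooly 15.98 F [-0.37  0.93  0.26] w 1.0 grip 0.0 q6 -0.72 zt [-0.0083  0.004  -1.    ]
pan z 0.136 beam 0.0251 carrier z 0.143
carrier plate 259 0.14303070544332483 ring top 437 0.1586272807253925 tip 26 0.19297863528216458
pan z 0.1362 beam 0.0236 carrier z 0.1428
carrier plate 258 0.14306810285080426 ring top 439 0.1583777794099517 tip 28 0.1915284565124528
```

The medium ring is seated, with its top 15.5 mm above the plate. The beam is at about +0.024, so the 100 g ring is still needed.

{"api": "step_arm", "payload": {
  "commands": [
    {"dx": -0.0033,"dy": 0.0085,"dz": 0.006,"roll": 0,"fingers": -1},
    {"dx": -0.0033,"dy": 0.0085,"dz": 0.012,"roll": 0,"fingers": -1},
    {"dx": -0.0033,"dy": 0.0085,"dz": 0.012,"roll": 0,"fingers": -1},
    {"dx": -0.0033,"dy": 0.0085,"dz": 0.012,"roll": 0,"fingers": -1}
  ]
}}

```text
time: 14.8
tool_pos: [0.4953, -0.2012, -0.0036]
tcp_rot: [1.889, 2.509, 0.0]
wrist_force: [-0.1, -0.3, -0.3]
width: 1.0
grip_force: 0.0
```

```bash
python3 -c "
from pan import *
to(.4902,-.1993,-.034)"
```

```text
t 14.8 pos [ 0.4953 -0.2012 -0.0036] shift [ 0.0032 -0.0044  0.0304] tooly 16.05 F [-0.06 -0.29 -0.31] w 1.0 grip 0.0 q6 -0.71 zt [ 5.e-04 -3.e-04 -1.e+00]
```

{"api": "step_arm", "payload": {
  "commands": [
    {"dx": 0.0032,"dy": -0.0044,"dz": 0.01,"roll": 0,"fingers": -1},
    {"dx": 0.0032,"dy": -0.0044,"dz": 0.02,"roll": 0,"fingers": -1},
    {"dx": 0.0032,"dy": -0.0044,"dz": 0.027,"roll": 0,"fingers": -1},
    {"dx": 0.0032,"dy": -0.0044,"dz": 0.03,"roll": 0,"fingers": -1},
    {"dx": 0.0032,"dy": -0.0044,"dz": 0.03,"roll": 0,"fingers": -1}
  ]
}}

```text
time: 15.42
tool_pos: [0.4898, -0.1992, -0.0344]
tcp_rot: [-1.89, -2.509, 0.0]
wrist_force: [-0.6, 0.4, 0.3]
width: 0.998
grip_force: 0.0
```

```bash
python3 -c "
from pan import *
to(.4902,-.1993,-.034)"
```

```text
t 15.43 pos [ 0.4898 -0.1992 -0.0344] shift [-0.0002  0.0004 -0.0004] tooly 16.03 F [-0.62  0.35  0.26] w 0.998 grip 0.0 q6 -0.71 zt [-6.e-04  3.e-04 -1.e+00]
```

{"api": "step_arm", "payload": {
  "commands": [
    {"dx": 0,"dy": 0,"dz": 0,"roll": 0,"fingers": -0.1},
    {"dx": 0,"dy": 0,"dz": 0,"roll": 0,"fingers": 0},
    {"dx": 0,"dy": 0,"dz": 0,"roll": 0,"fingers": 1},
    {"dx": 0,"dy": 0,"dz": 0,"roll": 0,"fingers": 1},
    {"dx": 0,"dy": 0,"dz": 0,"roll": 0,"fingers": 1}
  ],
  "squeeze": 30
}}

```text
time: 16.05
tool_pos: [0.4905, -0.1995, -0.0333]
tcp_rot: [1.889, 2.509, 0.0]
wrist_force: [-0.8, 0.5, 5.8]
width: 0.532
grip_force: 30.9
```

```bash
python3 -c "
from pan import *
to(.6144,.0405,.17)"
```

```text
t 16.05 pos [ 0.4905 -0.1995 -0.0333] shift [ 0.1963  0.1855 -0.2033] tooly 16.03 F [-0.84  0.54  5.81] w 0.532 grip 30.9 q6 -0.71 zt [ 9.e-04 -5.e-04 -1.e+00]
```

{"api": "step_arm", "payload": {
  "commands": [
    {"dx": 0,"dy": 0,"dz": -0.005,"roll": 0,"fingers": 1},
    {"dx": 0,"dy": 0,"dz": -0.03,"roll": 0,"fingers": 1},
    {"dx": 0,"dy": 0,"dz": -0.08,"roll": 0,"fingers": 1},
    {"dx": 0,"dy": 0,"dz": -0.13,"roll": 0,"fingers": 1},
    {"dx": 0,"dy": 0,"dz": -0.18,"roll": 0,"fingers": 1},
    {"dx": 0.02,"dy": 0.019,"dz": -0.22,"roll": 0,"fingers": 1},
    {"dx": 0.05,"dy": 0.047,"dz": -0.22,"roll": 0,"fingers": 1},
    {"dx": 0.05,"dy": 0.047,"dz": -0.22,"roll": 0,"fingers": 1}
  ]
}}

```text
time: 17.05
tool_pos: [0.5221, -0.1364, 0.1865]
tcp_rot: [1.886, 2.512, 0.001]
wrist_force: [0.5, -0.8, -1.4]
width: 0.531
grip_force: 31.2
```

```bash
python3 -c "
from pan import *
to(.6144,.0405,.187)"
```

```text
t 17.05 pos [ 0.5221 -0.1364  0.1865] shift [ 0.1441  0.1379 -0.0004] tooly 16.2 F [ 0.53 -0.76 -1.38] w 0.531 grip 31.2 q6 -0.59 zt [ 1.e-03  4.e-04 -1.e+00]
```

{"api": "step_arm", "payload": {
  "commands": [
    {"dx": 0.03,"dy": 0.029,"dz": 0,"roll": 0,"fingers": 1},
    {"dx": 0.07,"dy": 0.067,"dz": 0,"roll": 0,"fingers": 1},
    {"dx": 0.11,"dy": 0.105,"dz": 0,"roll": 0,"fingers": 1},
    {"dx": 0.135,"dy": 0.129,"dz": 0,"roll": 0,"fingers": 1},
    {"dx": 0.144,"dy": 0.138,"dz": 0,"roll": 0,"fingers": 1},
    {"dx": 0.144,"dy": 0.138,"dz": 0,"roll": 0,"fingers": 1},
    {"dx": 0.144,"dy": 0.138,"dz": 0,"roll": 0,"fingers": 1},
    {"dx": 0.144,"dy": 0.138,"dz": 0,"roll": 0,"fingers": 1}
  ]
}}

```text
time: 18.05
tool_pos: [0.6137, 0.0369, 0.186]
tcp_rot: [1.892, 2.508, -0.001]
wrist_force: [-0.3, 0.3, -0.5]
width: 0.529
grip_force: 31.2
```

```bash
python3 -c "
from pan import *
to(.6144,.0405,.187);to(.6144,.0405,.187);pan()
a,d=read_camera('scene')
X,Y=.6135,.039;S=10
big=cv2.resize(a[170:230,245:305],None,fx=S,fy=S,interpolation=cv2.INTER_CUBIC)
f=lambda uv:(((uv-[245,170]+.5)*S)).astype(np.int32).reshape(-1,1,2)
cv2.polylines(big,[f(proj('scene',circ(X,Y,.193,.006)))],True,(0,0,255),1)
m=read_state()['tool_pos'];zb=m[2]+.033
for z in(zb,zb+.012): cv2.polylines(big,[f(proj('scene',circ(m[0],m[1],z,.024)))],True,(255,0,0),1)
cv2.imwrite('pics/s5.png',big)"
```

```text
t 18.05 pos [0.6137 0.0369 0.186 ] shift [ 0.0033  0.0017 -0.001 ] tooly 15.94 F [-0.31  0.32 -0.48] w 0.529 grip 31.2 q6 -0.26 zt [-3.e-04 -4.e-04 -1.e+00]
t 18.05 pos [0.6137 0.0369 0.186 ] shift [ 0.0033  0.0017 -0.001 ] tooly 15.94 F [-0.31  0.32 -0.48] w 0.529 grip 31.2 q6 -0.26 zt [-3.e-04 -4.e-04 -1.e+00]
pan z 0.1372 beam 0.0165 carrier z 0.1418
```

View pics/s5.png

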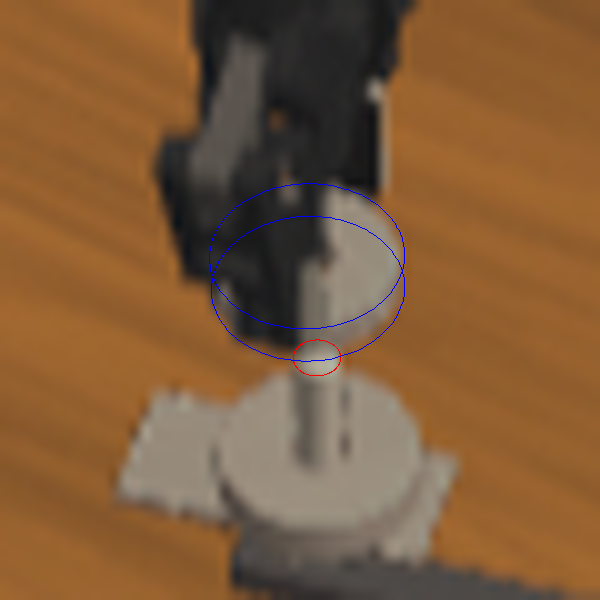

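The medium ring lies flat around the spindle. The small ring is held level just above the tip at about (318,357). I'll centre it and lower past the tip.

{"api": "step_arm", "payload": {
  "commands": [
    {"dx": 0.003,"dy": 0.001,"dz": 0.005,"roll": 0,"fingers": 1},
    {"dx": 0.003,"dy": 0.001,"dz": 0.012,"roll": 0,"fingers": 1},
    {"dx": 0.003,"dy": 0.001,"dz": 0.018,"roll": 0,"fingers": 1},
    {"dx": 0.003,"dy": 0.001,"dz": 0.024,"roll": 0,"fingers": 1},
    {"dx": 0.003,"dy": 0.001,"dz": 0.028,"roll": 0,"fingers": 1},
    {"dx": 0.003,"dy": 0.001,"dz": 0.032,"roll": 0,"fingers": 1},
    {"dx": 0.003,"dy": 0.001,"dz": 0.036,"roll": 0,"fingers": 1},
    {"dx": 0.003,"dy": 0.001,"dz": 0.036,"roll": 0,"fingers": 1}
  ]
}}

```text
time: 19.15
tool_pos: [0.614, 0.0414, 0.1496]
tcp_rot: [-1.89, -2.509, 0.001]
wrist_force: [-0.3, -0.1, -0.9]
width: 0.529
grip_force: 31.2
```

```bash
python3 -c "
from pan import *
to(.6144,.0405,.15);pan();pan()"
```

```text
t 19.15 pos [0.614  0.0414 0.1496] shift [-0.001   0.0001 -0.0004] tooly 16.03 F [-0.3  -0.06 -0.91] w 0.529 grip 31.2 q6 -0.25 zt [-7.e-04 -0.e+00 -1.e+00]
pan z 0.1366 beam 0.0208 carrier z 0.1424
pan z 0.1369 beam 0.0184 carrier z 0.1421
```

{"api": "step_arm", "payload": {
  "commands": [
    {"dx": -0.0005,"dy": 0,"dz": 0.004,"roll": 0,"fingers": 1},
    {"dx": -0.0005,"dy": 0,"dz": 0.008,"roll": 0,"fingers": 1},
    {"dx": -0.0005,"dy": 0,"dz": 0.01,"roll": 0,"fingers": 1},
    {"dx": -0.0005,"dy": 0,"dz": 0.01,"roll": 0,"fingers": 1}
  ]
}}

```text
time: 19.75
tool_pos: [0.6142, 0.0409, 0.1396]
tcp_rot: [-1.89, -2.509, 0.001]
wrist_force: [-0.1, 0.7, -0.8]
width: 0.529
grip_force: 31.2
```

```bash
python3 -c "
from pan import *
to(.6144,.0405,.12);pan();pan()"
```

```text
t 19.75 pos [0.6142 0.0409 0.1396] shift [-0.0005  0.0001  0.0196] tooly 16.03 F [-0.09  0.67 -0.81] w 0.529 grip 31.2 q6 -0.25 zt [-7.e-04 -0.e+00 -1.e+00]
pan z 0.1369 beam 0.0186 carrier z 0.1421
pan z 0.1368 beam 0.0191 carrier z 0.1422
```

Threaded: the pan did not move over another 10 mm. Next I'll lower it onto the medium ring.

{"api": "step_arm", "payload": {
  "commands": [
    {"dx": 0,"dy": 0,"dz": 0.004,"roll": 0,"fingers": 1},
    {"dx": 0,"dy": 0,"dz": 0.008,"roll": 0,"fingers": 1},
    {"dx": 0,"dy": 0,"dz": 0.011,"roll": 0,"fingers": 1},
    {"dx": 0,"dy": 0,"dz": 0.014,"roll": 0,"fingers": 1},
    {"dx": 0,"dy": 0,"dz": 0.017,"roll": 0,"fingers": 1},
    {"dx": 0,"dy": 0,"dz": 0.017,"roll": 0,"fingers": 1},
    {"dx": 0,"dy": 0,"dz": 0.017,"roll": 0,"fingers": 1}
  ]
}}

```text
time: 20.72
tool_pos: [0.6145, 0.0409, 0.1231]
tcp_rot: [1.89, 2.509, 0.0]
wrist_force: [-0.2, -0.8, -0.5]
width: 0.529
grip_force: 31.3
```

```bash
python3 -c "
from pan import *
to(.6144,.0405,.12);pan();pan()"
```

```text
t 20.73 pos [0.6145 0.0409 0.1231] shift [-0.0004 -0.0002  0.0031] tooly 16.03 F [-0.22 -0.81 -0.53] w 0.529 grip 31.3 q6 -0.25 zt [ 1.e-04 -0.e+00 -1.e+00]
pan z 0.1401 beam -0.004 carrier z 0.1389
pan z 0.1396 beam -0.0006 carrier z 0.1394
```

{"api": "step_arm", "payload": {
  "commands": [
    {"dx": 0,"dy": 0,"dz": 0.001,"roll": 0,"fingers": 1},
    {"dx": 0,"dy": 0,"dz": 0.001,"roll": 0,"fingers": 1},
    {"dx": 0,"dy": 0,"dz": 0.001,"roll": 0,"fingers": -0.6},
    {"dx": 0,"dy": 0,"dz": 0.001,"roll": 0,"fingers": -1},
    {"dx": 0,"dy": 0,"dz": 0.001,"roll": 0,"fingers": -1},
    {"dx": 0,"dy": 0,"dz": -0.02,"roll": 0,"fingers": -1},
    {"dx": 0,"dy": 0,"dz": -0.06,"roll": 0,"fingers": -1},
    {"dx": 0,"dy": 0,"dz": -0.11,"roll": 0,"fingers": -1}
  ]
}}

```text
time: 21.82
tool_pos: [0.6139, 0.0409, 0.2345]
tcp_rot: [-1.889, -2.509, 0.001]
wrist_force: [1.0, 0.5, 0.6]
width: 1.001
grip_force: 0.0
```

{"api": "step_arm", "payload": {
  "commands": [
    {"dx": -0.04,"dy": -0.04,"dz": -0.03,"roll": 0,"fingers": -1},
    {"dx": -0.08,"dy": -0.08,"dz": -0.03,"roll": 0,"fingers": -1},
    {"dx": -0.12,"dy": -0.12,"dz": -0.03,"roll": 0,"fingers": -1},
    {"dx": -0.15,"dy": -0.15,"dz": -0.03,"roll": 0,"fingers": -1},
    {"dx": -0.15,"dy": -0.15,"dz": -0.03,"roll": 0,"fingers": -1},
    {"dx": -0.15,"dy": -0.15,"dz": -0.03,"roll": 0,"fingers": -1},
    {"dx": -0.15,"dy": -0.15,"dz": -0.03,"roll": 0,"fingers": -1},
    {"dx": -0.15,"dy": -0.15,"dz": -0.03,"roll": 0,"fingers": -1}
  ]
}}

```text
time: 22.82
tool_pos: [0.5122, -0.1437, 0.263]
tcp_rot: [-1.888, -2.511, -0.0]
wrist_force: [-0.3, 0.8, -0.2]
width: 1.002
grip_force: 0.0
```

```bash
python3 - <<'E'
from pan import *
to(.6144,.0405,.12)
for k in range(3):
    b,d=pan();P=pts("top",d);z=P[174:204,257:302,2]
    s=z[(z>.125)&(z<.146)];r=z[(z>.150)&(z<.18)];t=z[(z>.18)&(z<.21)];print("plate",len(s),np.median(s),"ring top",len(r),np.median(r),"tip",len(t),np.median(t))
a,_=read_camera("scene")
cv2.imwrite("pics/f.png",np.hstack([cv2.resize(a[170:290,240:400],(480,360),interpolation=cv2.INTER_CUBIC),cv2.resize(b[160:250,200:290],(310,360))]))
E
```

```text
t 22.82 pos [ 0.5122 -0.1437  0.263 ] shift [0.1486 0.1494 0.1431] tooly 16.12 F [-0.29  0.83 -0.22] w 1.002 grip 0.0 q6 -0.6 zt [-0.e+00  2.e-04 -1.e+00]
pan z 0.1403 beam -0.0057 carrier z 0.1387
plate 258 0.13841170469945352 ring top 435 0.16553547926164686 tip 25 0.18861876831392102
pan z 0.1403 beam -0.0054 carrier z 0.1387
plate 258 0.1389769128734638 ring top 435 0.16553056797983676 tip 26 0.1882585779150835
pan z 0.1403 beam -0.0057 carrier z 0.1387
plate 260 0.13836438844222773 ring top 438 0.16546645438401775 tip 24 0.1890406774211966
```

View pics/f.png

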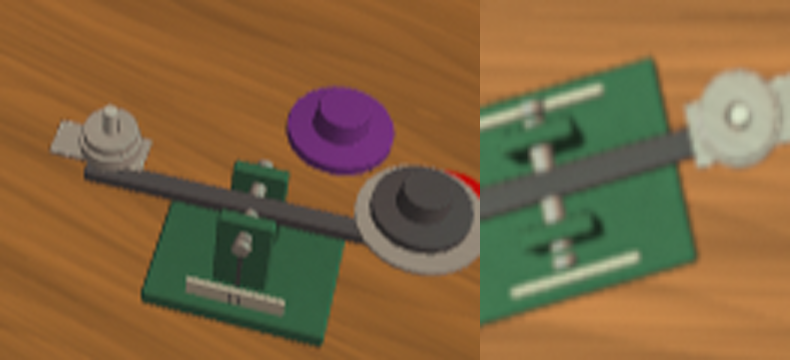

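Both rings are seated around the spindle, with the tip at crop (110,118). The pointer at (240,280) sits between the two marks at about (237,298). The beam holds steady at about −0.006 rad and the gripper is clear, so I'll hand in.

```bash
python3 -c "
from workcell import finish_job
print(finish_job())"
```

```text
the job is handed in; nothing more can be done
None
```

The flange weighs about 280 g: with the 200 g and 100 g rings on the spindle, the beam rests level at about −0.006 rad, pointer between the marks, and the job is handed in.

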